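Set the plate shaker to fast and start it

ROBOT

A 6-joint arm with a two-finger parallel gripper is mounted at the origin on the work surface. World frame = base frame: x ahead of the robot, y to its left, z up, the work surface at z = 0. Lengths are in m, angles in rad, forces in N, time in s.
With the tool pointing down it reaches from about 0.225 to 0.875 m from the base axis. Payload 3.4 kg.
Tool frame: the origin (TCP) lies at the very end of the fingers, on their centre line; the grasp point (between the pads) lies 19 mm behind it; z points along the fingers, y is the direction in which the jaws open and shut (so a half turn about z gives the same grasp; the last joint's range is limited). The gripper opens to 85 mm and grips with 20 to 120 N. Pads are 22 mm wide; open, the fingers measure 114 mm over their backs; the gripper's body (76 mm by 85 mm) begins 54 mm behind the grasp point. The pads swing forward as they close: fully open they stand 13 mm farther back than shut.
Start: joints at [0.986, 0.276, 1.505, -0, 1.361, -0.121], TCP at [0.257, 0.514, 0.195] pointing down, gripper open.
Joint ranges: [-2.89, 2.89], [-0.75, 2.08], [0.22, 2.7], [-1.18, 4.32], [0.11, 2.71], [-2.7, 2.7]. Speed limits (rad/s): [2.57, 2.57, 3.14, 3.14, 3.14, 3.14].

INTERFACE

Orientations are given as a unit quaternion [w, x, y, z].
In Python, from rig import telemetry, imaging, manip, finder gives the robot as it stands.
- The arm moves only by the tool arm_command, never from a script. Its argument "steps" is a list of rows, each a list of 3 entries, a list of its own where there are three numbers: the turn, a rotation vector about the world's x, y, z in rad, then the shift along the world's x, y, z in mm, then the closure in counts, from 0 (fully open) to 255 (shut). In form: [[[rx, ry, rz], [dx, dy, dz], grip], ...]. A call has 1 to 20 rows; each row shifts and turns the commanded pose from where the row before left it; what a row does not reach is not made up. A row lasts 1/8 s, in which the tool goes at most 62.5 mm and 10.7 degrees, less where a joint would pass 70% of its speed; a pose out of reach is approached as far as the arm can. A call is refused whole if a number of a shift passes 62.5 or a number of a turn 0.188, either way. A call with a gripper value outside its range is refused whole. The fingers move at their own pace and stop on an object; "newtons" is the grip in N (left out, the last holds). Time passes only in rows, so rows that do not move let the fingers close. It gives the time, the measured TCP pose, the force and the opening at its end, in the units of the state.
- telemetry.get_state(): the state, without advancing time (a new reading comes with each control period).
- imaging.get_image(name): name is "scene" or "top"; returns the picture (420x560x3 uint8, blue, green, red); there is no depth.
- imaging.camera_params(name): a dict with "intrinsics" (3x3 intrinsics, pixels), "D" ([k1, k2, p1, p2, k3] as OpenCV has them; the pictures are not rectified), "R" (3x3) and "t" (3): a world point X has camera coordinates R X + t. Camera axes: x right, y down, z forward; pixel columns grow to the right and rows downward; lengths in m; the calibration is good to about 2 mm. A picture is of the moment at which its call begins. camera_params takes no time and is no camera call.
- manip.sign_off(): hands the job in, once; it reports no verdict.
Trained networks look in the newest picture that a camera, given by its name, has taken for a name from the list of things; names that differ only in an ending like _2 or _b are one class to them, and where a whole thing is asked for, a point or a joint stands for the part that bears it (a point fixed in the world has none). Each returns a list of dicts, best first, with "score" (0 to 1); they miss things now and then, are a little off and sometimes report something else, mostly with a low value. They report only what shows in the picture. A call takes as long as a camera call.
- finder.cut_out(camera, thing): "pixels" (420x560 bool, what is visible of it) and "extent" ([left, top, width, height] in pixels, round what is visible of it).
The state is a dict: "clock": time; "qpos": joint angles; "qd": joint speeds; "effort": joint torques, N m; "position": TCP position; "ee_rot": TCP orientation; "contact_force": force on the tool from outside, world axes, zero at the start; "moment": the same for the moment, N m; "width": finger opening in m.
Only numpy, scipy, OpenCV 4.12 (cv2) and the standard library are available. Lean on these libraries where they do the work, as an engineer would, in place of code of your own. Each camera call takes 0.05 s, during which the arm holds its last target.

TASK

The plate shaker must run at its fast speed: with a fingertip, push the blue speed lever away from its off mark, past the click at the one-dot position and all the way to its stop at the two dots, then press the green start button fully down and let go of it. Only push and press: do not pinch the lever between the fingers, do not press start before the lever is at its stop, and leave the well plate and the bottles where they stand.

Things in the scene. Friction and masses are not known exactly. Their poses are not given: they have to be found in the camera images.
- shaker: White box 220 (x) x 320 (y) x 75 mm high, fixed; place and yaw vary. Origin: centre of underside, on the bench. Flat grey control deck 75 mm up on its -y part; on its +y part a platform 190 x 145 mm, top 95 mm up, centred at y +70. Lever slot along its +x, from x -20 (off) to +40 mm (stop) at y -120. Green button at x -50, y -55. White marks at y -145: dash = off, one dot = slow, two dots = fast.
- speed_lever (a joint): Travel of the blue lever along the shaker's +x, in m: 0 = off (it starts there, within 3 mm), 0.030 = slow, the first click stop, 0.060 = fast, the hard end stop. Spring detents hold it at each of the three; about 6 N of push takes it over the hump between two, then it snaps forward into the next (to within 4 mm), and it stays there when let go.
- lever_cap (a point): Point inside the lever's blue cap, on its centre line, 95 mm above the bench (20 above the deck); moves with the lever, axes are the shaker's. The cap is a block 28 mm along the slide, 30 mm across; its sides reach from 7 to 33 mm above the deck, and a smaller crown, 20 x 24 mm, to 38 mm. Push it on its flat -x face, 14 mm behind this point.
- start (a joint): How far the green start button is pressed, in m: 0 = up, 0.006 = fully down. It is sprung: it takes 1.5 N to start it moving and 5 N to bring it fully down, and it comes back up when let go.
- start_top (a point): Centre of the top of the green round start button (30 mm across, in a black collar 46 mm across and 12 mm high), 18 mm above the deck, 93 mm above the bench when up.
- microplate: Well plate 128 x 86 x 14 mm lying loose in the frame of the shaker's platform, its top about 109 mm above the bench; origin: centre of its underside. Leave it alone.
- red_cap_bottle: White bottle with red cap, 48 mm across, 100 mm high, standing loose near the shaker; origin: centre of its underside. Leave it alone.
- amber_bottle: Amber bottle with white cap, 44 mm across, 85 mm high, standing loose near the shaker; origin: centre of its underside. Leave it alone.
- blue_cap_jar: Clear jar with blue cap, 52 mm across, 70 mm high, standing loose near the shaker; origin: centre of its underside. Leave it alone.

How it is judged:
On the way, in this order (a step that is already met when the one before it is completed fails the run):
1. the speed lever is past the first click and at its far stop (value of joint speed_lever above 0.056 m), for 0.2 s.
2. the start button is pressed down (value of joint start above 0.005 m), for 0.05 s.
At the end, for the whole second after the job is handed in: The lever rests at its far stop (within 4 mm of it), the start button has been pressed (at least 5 of its 6 mm) after that and is up again (within 1.5 mm), and the well plate and bottles stand where they stood (within 20 mm, upright) (value of joint speed_lever above 0.056 m and value of joint start below 0.0015 m and distance of each of microplate, red_cap_bottle, amber_bottle, blue_cap_jar from where it was at the start of the episode below 0.02 m and angle between each of red_cap_bottle, amber_bottle, blue_cap_jar's own z axis and vertical below 0.35 rad); the robot touches nothing.
It fails at once if the start button is pressed before the lever is at its far stop (value of joint start above 0.003 m and value of joint speed_lever below 0.054 m).
It fails at once if the lever is pinched between the fingers (contact force between each of speed_lever_c1, speed_lever_c2 and the fingers above 2 N or contact force between each of speed_lever_c3, speed_lever_c4 and the fingers above 2 N).
It fails at once if the well plate or a bottle is lifted, shoved or tipped (distance of any of microplate, red_cap_bottle, amber_bottle, blue_cap_jar from where it was at the start of the episode above 0.02 m or angle between any of red_cap_bottle, amber_bottle, blue_cap_jar's own z axis and vertical above 0.35 rad).
It also fails if it takes over 40 s, if anything falls off the work surface, if the arm or the gripper's body presses on something with over 40 N, if the wrist force passes 120 N, or if a joint passes its speed limit or range.

## Working session

There is one attempt and no reset: what is moved stays moved. The work goes in short steps, Python scripts to look and compute and a tool call to move; the robot and the scene stay as the last step left them, time stands still between calls to the robot, and variables do not carry over. Pictures are saved under pics/ and viewed, and the job is handed in when it is done.

Besides the shell and the picture viewer there is one more tool, called after ">>>" as a command line: name --argument value ..., lists and objects as JSON in quotes. arm_command: Moves the arm, as the interface text tells. Its arguments: {"type":"object","properties":{"steps":{"type":"array"},"newtons":{"type":"number"}},"required":["steps"]}

```bash
mkdir -p pics; ls; python3 - <<'E'
from rig import telemetry, imaging, manip, finder
import cv2
for n in("scene","top"):
    im=imaging.get_image(n); cv2.imwrite(f"pics/{n}0.png",im)
    p=imaging.camera_params(n); print(n,p)
    for th in("shaker","speed_lever","start","red_cap_bottle","amber_bottle","blue_cap_jar","microplate"):
        r=finder.cut_out(n,th); print(th,[(round(x["score"],2),x["extent"]) for x in r[:2]])
print(telemetry.get_state())
E
```

```text
pics
scene {'intrinsics': array([[415.71179461,   0.        , 283.15737524],
       [  0.        , 415.71179461, 208.94176664],
       [  0.        ,   0.        ,   1.        ]]), 'D': array([0.03607833, 0.        , 0.        , 0.        , 0.        ]), 'R': array([[ 5.51562826e-01,  8.34132952e-01, -8.16575848e-04],
       [ 6.45099159e-01, -4.27186144e-01, -6.33529062e-01],
       [-5.28796297e-01,  3.48904308e-01, -7.73718463e-01]]), 't': array([-0.30955466, -0.30730269,  1.27197152])}
shaker [(0.75, [259.6, 142.8, 161.8, 116.6]), (0.66, [219.9, 203.2, 22.7, 33.2])]
speed_lever [(0.83, [278.6, 184.1, 14.4, 21.1])]
start [(0.49, [302.0, 171.2, 10.2, 10.2])]
red_cap_bottle [(0.84, [321.8, 129.7, 19.3, 27.7])]
amber_bottle [(0.72, [220.9, 203.8, 19.1, 30.4]), (0.62, [222.8, 247.0, 24.1, 33.5])]
blue_cap_jar [(0.58, [218.1, 201.6, 25.2, 30.6]), (0.23, [280.7, 181.5, 14.0, 21.5])]
microplate [(0.96, [339.0, 154.0, 57.3, 46.8])]
top {'intrinsics': array([[416.49521491,   0.        , 282.17585066],
       [  0.        , 416.49521491, 215.05004738],
       [  0.        ,   0.        ,   
[... 622 characters left out ...]
ate [(0.74, [131.8, 153.0, 65.4, 73.6])]
{'clock': 0.8, 'qpos': array([ 9.86003548e-01,  2.75832446e-01,  1.50491691e+00, -4.87985204e-06,
        1.36073803e+00, -1.21012794e-01]), 'qd': array([ 0.00117977, -0.00025354,  0.0012216 ,  0.00063522,  0.00103132,
        0.00140667]), 'effort': array([-5.58215652e-04, -4.16594553e+01, -2.46088743e+01, -3.91123394e-04,
       -1.70336139e-04, -2.99689447e-06]), 'position': array([0.25723332, 0.51426152, 0.19455982]), 'ee_rot': array([2.04308970e-05, 2.29816842e-01, 9.73233896e-01, 4.85658721e-05]), 'contact_force': array([ 0.15531659, -1.00720629, -0.40468391]), 'moment': array([-0.00509732, -0.01482418, -0.03876857]), 'width': 0.085570261513533}
```

View pics/scene0.png

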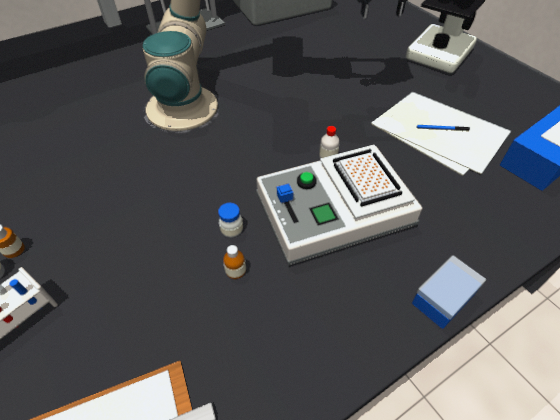

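View pics/top0.png

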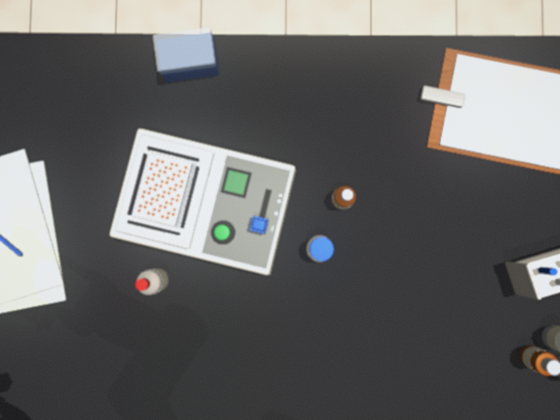

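The scene picture shows the shaker at about (340,200), lever at (285,193) and button at (306,178). In the top picture the shaker's corners are near (140,129), (295,165), (271,273) and (110,236). The lever is at (258,225) and the button at (222,232), with the jar (320,248) and amber bottle (343,197) off its -y end and the red-cap bottle (152,282) at -x. Next I'll fit the pose.

```bash
cat > h.py <<'E'
from rig import telemetry, imaging, manip, finder
import cv2, numpy as np
from scipy.optimize import least_squares
def proj(n,X):
    p=imaging.camera_params(n); r,_=cv2.Rodrigues(p["R"])
    return cv2.projectPoints(np.float64(X).reshape(-1,1,3),r,p["t"],p["intrinsics"],p["D"])[0].reshape(-1,2)
def back(n,uv,z):
    p=imaging.camera_params(n)
    q=cv2.undistortPoints(np.float64(uv).reshape(-1,1,2),p["intrinsics"],p["D"]).reshape(-1,2)
    d=np.c_[q,np.ones(len(q))]@p["R"]; c=-p["R"].T@p["t"]
    return c+d*((z-c[2])/d[:,2])[:,None]
def W(P,X):
    x,y,a=P; X=np.float64(X).reshape(-1,3); c,s=np.cos(a),np.sin(a)
    return np.c_[x+c*X[:,0]-s*X[:,1], y+s*X[:,0]+c*X[:,1], X[:,2]]
E
python3 - <<'E'
from h import *
ims={n:imaging.get_image(n) for n in("scene","top")}
# green/blue centroids
m={}
for n in ims:
    hsv=cv2.cvtColor(ims[n],cv2.COLOR_BGR2HSV)
    for k,th in(("b","start"),("l","speed_lever")):
        r=finder.cut_out(n,th)[0]; ys,xs=np.nonzero(r["pixels"]); m[n,k]=np.array([xs.mean(),ys.mean()])
        print(n,th,r["extent"],m[n,k],len(xs),round(r["score"],2))
mt={n:finder.cut_out(n,"shaker")[0]["pixels"].astype(np.uint8) for n in ims}
pts={}
for n in ims:
    c=max(cv2.findContours(mt[n],cv2.RETR_EXTERNAL,cv2.CHAIN_APPROX_NONE)[0],key=cv2.contourArea)
    pts[n]=cv2.convexHull(c).reshape(-1,2).astype(float)
box=[(sx*.11,sy*.16,z) for sx in(-1,1) for sy in(-1,1) for z in(0.,.075)]
def res(P,useb=True):
    o=[]
    for n in ims:
        h=cv2.convexHull(proj(n,W(P,box)).astype(np.float32))
        mk=max(cv2.findContours(mt[n],cv2.RETR_EXTERNAL,cv2.CHAIN_APPROX_NONE)[0],key=cv2.contourArea).reshape(-1,2)
        o+= [np.clip(cv2.pointPolygonTest(h,(float(a),float(b)),True),-3,3)*.1 for a,b in mk[::2]]
        if useb: o+=list((proj(n,W(P,[(-.05,-.055,.092)]))[0]-m[n,"b"]))
    return o
g=back("top",[(140,129),(295,165),(271,273),(110,236)],.075); print(g)
ctr=g.mean(0); d=g[0]-g[1]+g[3]-g[2]; a=np.arctan2(d[1],d[0])-np.pi/2
for ub in(True,False):
  f=least_squares(res,[ctr[0],ctr[1],a],args=(ub,),diff_step=1e-4); P=f.x; print(P,f.cost)
for n in ims:
    print(n,"btn",proj(n,W(P,[(-.05,-.055,.093)])),"cap",proj(n,W(P,[(-.02,-.12,.100)])),m[n,"l"])
    v=ims[n].copy()
    for q in proj(n,W(P,box+[(-.05,-.055,.093),(-.02,-.12,.095),(.04,-.12,.075)])): cv2.circle(v,tuple(int(round(t)) for t in q),1,(0,0,255),-1)
    c=proj(n,W(P,[(0,0,.05)]))[0].astype(int)
    v=v[c[1]-100:c[1]+100,c[0]-130:c[0]+130]; cv2.imwrite(f"pics/{n}1.png",cv2.resize(v,None,fx=3,fy=3))
# bottles base
for nm,zz,uv in(("jar",.07,(320,248)),("amber",.085,(346,194)),("red",.1,(142,285))): 
    w=back("top",[uv],zz)[0]; print(nm,w.round(3))
np.save("P.npy",P)
E
```

```text
scene start [301.9, 172.5, 10.6, 11.6] [306.90322581 177.        ] 124 0.49
scene speed_lever [277.8, 184.7, 16.5, 18.7] [284.72432432 192.39459459] 185 0.56
top start [216.2, 224.5, 13.3, 17.8] [221.98941799 232.46560847] 189 0.51
top speed_lever [250.9, 216.9, 18.1, 15.0] [259.96326531 225.07346939] 245 0.5
[[ 0.71704247  0.25838127  0.075     ]
 [ 0.64825514 -0.04576393  0.075     ]
 [ 0.43867587 -0.00096395  0.075     ]
 [ 0.5072266   0.31018607  0.075     ]]
[ 0.57709676  0.13493974 -0.23216561] 6.514636518079207
[ 0.57692775  0.13372472 -0.23026516] 5.514385295372651
scene btn [[305.35407698 177.43880081]] cap [[283.44011142 191.85943282]] [284.72432432 192.39459459]
top btn [[222.10039035 232.27786844]] cap [[259.10795758 224.81615539]] [259.96326531 225.07346939]
jar [ 0.487 -0.095  0.07 ]
amber [ 0.591 -0.144  0.085]
red [0.417 0.237 0.1  ]
```

View pics/top1.png

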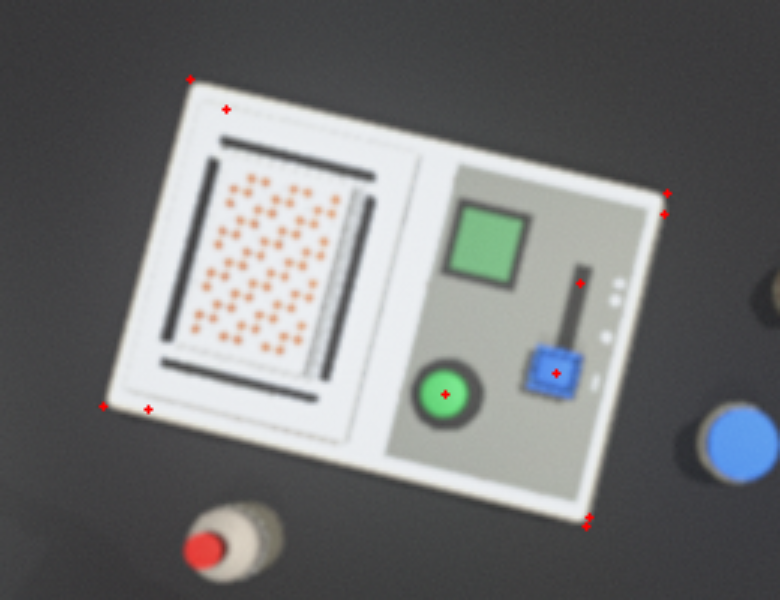

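View pics/scene1.png

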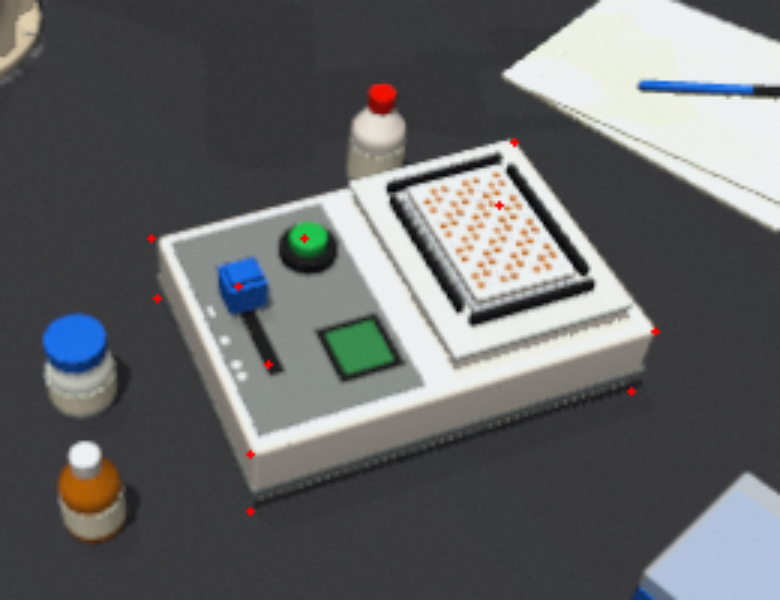

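The overlay agrees with both pictures to about 1–2 px (a few mm). The lever is at off and the button position is confirmed. Next: close the fingers, travel above the point behind the lever, and align the jaw axis with the shaker's y.

>>> arm_command --steps '[[[0,0,0.0195],[19.1,-40.2,0],255],[[0,0,0.0195],[19.1,-40.2,0],255],[[0,0,0.0195],[19.1,-40.2,0],255],[[0,0,0.0195],[19.1,-40.2,0],255],[[0,0,0.0195],[19.1,-40.2,0],255],[[0,0,0.0195],[19.1,-40.2,0],255],[[0,0,0.0195],[19.1,-40.2,0],255],[[0,0,0.0195],[19.1,-40.2,0],255],[[0,0,0.0195],[19.1,-40.2,0],255],[[0,0,0.0195],[19.1,-40.2,0],255],[[0,0,0.0195],[19.1,-40.2,0],255],[[0,0,0.0195],[19.1,-40.2,0],255],[[0,0,0],[0,0,0],255],[[0,0,0],[0,0,0],255]]'

```text
clock: 2.95
position: [0.486, 0.0322, 0.1944]
ee_rot: [-0.0, 0.115, 0.993, 0.0]
contact_force: [-0.0, -0.4, -0.0]
width: 0.0001
```

>>> arm_command --steps '[[[0,0,0],[0,0,-30],255],[[0,0,0],[0,0,-30],255],[[0,0,0],[0,0,-20],255],[[0,0,0],[0,0,-10],255],[[0,0,0],[0,0,0],255]]'

```text
clock: 3.58
position: [0.4859, 0.0327, 0.1044]
ee_rot: [-0.0, 0.114, 0.993, 0.0]
contact_force: [-1.1, 0.3, 0.3]
width: -0.0001
```

```bash
python3 - <<'E'
from h import *
P=np.load("P.npy")
for n in("scene","top"):
    v=imaging.get_image(n); c=proj(n,W(P,[(0,-.1,.08)]))[0].astype(int)
    v=v[c[1]-60:c[1]+60,c[0]-80:c[0]+80]; cv2.imwrite(f"pics/{n}2.png",cv2.resize(v,None,fx=5,fy=5,interpolation=2))
print(telemetry.get_state()["position"])
E
```

```text
[0.48702245 0.03227359 0.10531168]
```

View pics/top2.png

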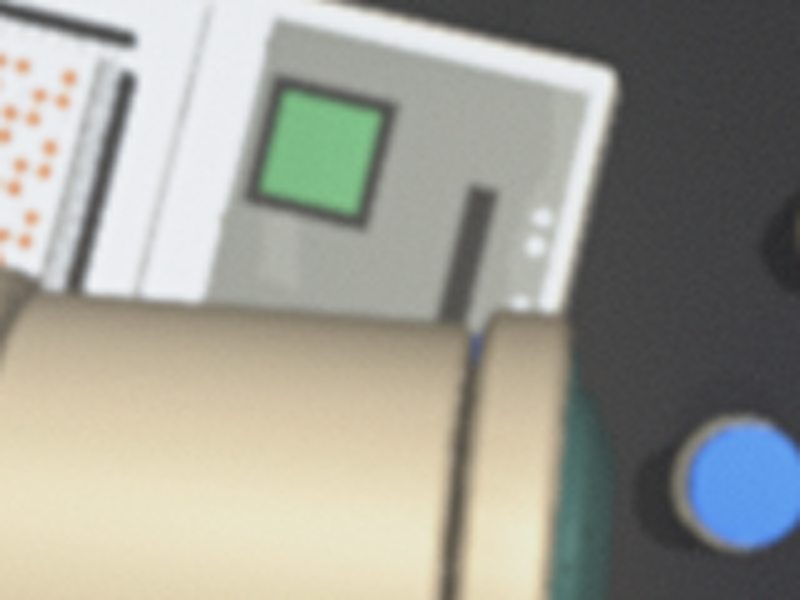

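View pics/scene2.png

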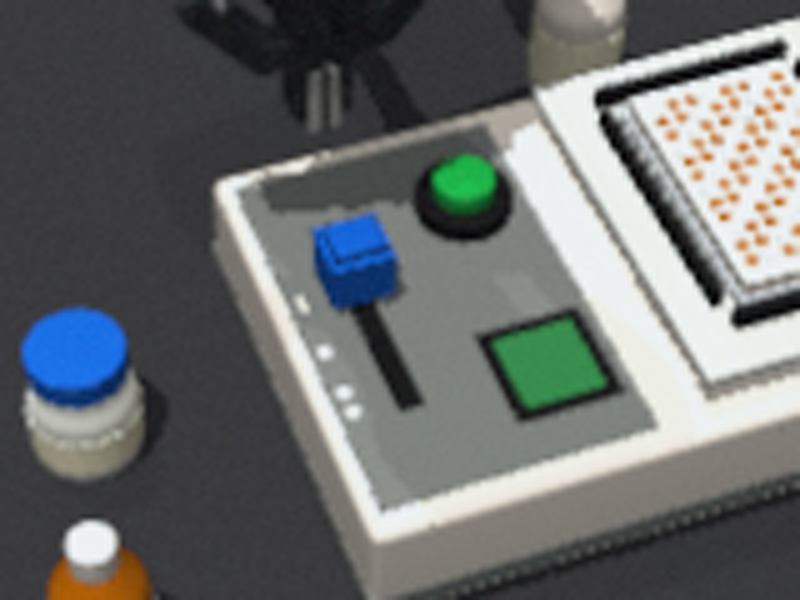

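```bash
python3 - <<'E'
from h import *
P=np.load("P.npy")
n="scene"; c=proj(n,W(P,[(0,-.1,.08)]))[0].astype(int)
print((proj(n,[[.4864,.0325,.105],[.4864,.0325,.075]])-c+[80,60])*5)
print((proj(n,W(P,[(-.11,-.16,.075),(-.034,-.12,.108),(-.05,-.055,.093)]))-c+[80,60])*5)
E
```

```text
[[314.4298143  177.03543975]
 [315.23748526 221.76519778]]
[[202.21787737 178.16424061]
 [336.26403847 220.23052159]
 [456.7703849  182.19400404]]
```

```bash
python3 - <<'E'
from h import *
P=np.load("P.npy")
n="scene";v=imaging.get_image(n)
q=proj(n,[telemetry.get_state()["position"]])[0]; print(q)
x,y=q.astype(int)
v=v[y-50:y+25,x-50:x+50]; v=cv2.resize(v,None,fx=8,fy=8,interpolation=0)
v=cv2.convertScaleAbs(v,alpha=1.8,beta=20)
cv2.circle(v,(int((q[0]-x+50.5)*8),int((q[1]-y+50.5)*8)),3,(0,0,255),-1)
cv2.imwrite("pics/s3.png",v)
E
```

```text
[276.94031028 176.54303571]
```

View pics/s3.png

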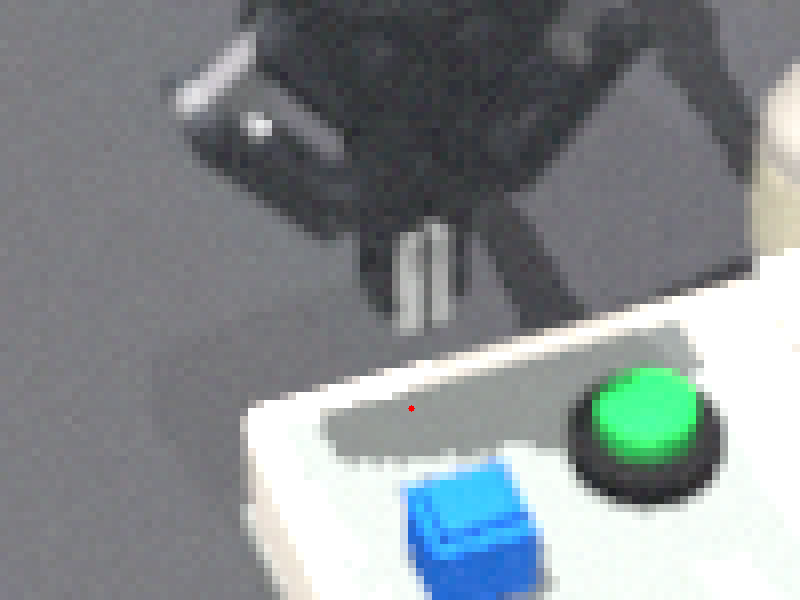

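>>> arm_command --steps '[[[0,0,0],[0,0,-10],255],[[0,0,0],[0,0,-7],255],[[0,0,0],[0,0,0],255],[[0,0,0],[0,0,0],255]]'

```text
clock: 4.22
position: [0.4865, 0.0319, 0.0875]
ee_rot: [-0.0, 0.115, 0.993, 0.0]
contact_force: [0.5, 0.8, -0.4]
width: 0.0002
```

```bash
cat > look.py <<'E'
from h import *
import sys
P=np.load("P.npy")
n="scene";v=imaging.get_image(n)
s=telemetry.get_state(); print({k:np.round(s[k],4) for k in("clock","position","contact_force","width","qpos")})
q=proj(n,[s["position"]])[0]; print(q)
x,y=q.astype(int)
v=v[y-50:y+25,x-50:x+50]; v=cv2.resize(v,None,fx=8,fy=8,interpolation=0)
v=cv2.convertScaleAbs(v,alpha=1.8,beta=20)
cv2.circle(v,(int((q[0]-x+50.5)*8),int((q[1]-y+50.5)*8)),3,(0,0,255),-1)
cv2.imwrite(sys.argv[1],v)
E
python3 look.py pics/s4.png; cat >>/dev/null; python3 -c "
from h import *
print(back('scene',[(277.4,166.8)],.105),back('scene',[(277.4,166.8)],.137))"
```

```text
{'clock': np.float64(4.275), 'position': array([0.4866, 0.0318, 0.0876]), 'contact_force': array([-0.0372,  1.1945,  0.7226]), 'width': np.float64(-0.0003), 'qpos': array([-7.7600e-02,  2.3430e-01,  1.8528e+00,  1.0000e-04,  1.0543e+00,
       -1.4185e+00])}
[276.78325826 181.82099457]
[[0.461249   0.05021025 0.105     ]] [[0.48839128 0.03304255 0.137     ]]
```

View pics/s4.png

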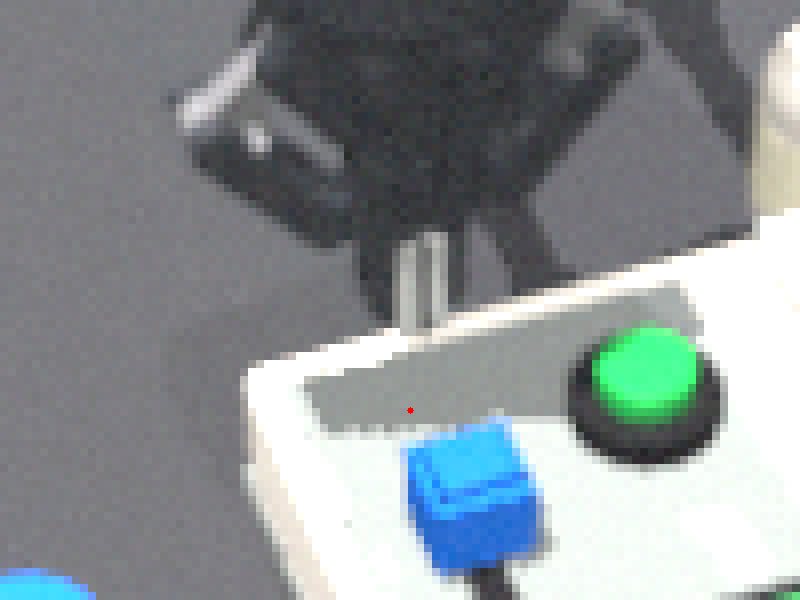

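The fingertip shows about 10 px (≈30 mm) above where the reported TCP projects, so I can't trust the tip height. I'll check it by gently touching the deck.

>>> arm_command --steps '[[[0,0,0],[0,0,-4],255],[[0,0,0],[0,0,-4],255],[[0,0,0],[0,0,-2],255],[[0,0,0],[0,0,-1],255],[[0,0,0],[0,0,0],255]]'

```text
clock: 4.9
position: [0.4864, 0.0319, 0.0765]
ee_rot: [-0.0, 0.115, 0.993, 0.0]
contact_force: [-0.8, -0.1, -0.3]
width: -0.0002
```

>>> arm_command --steps '[[[0,0,0],[0,0,-2],255],[[0,0,0],[0,0,-1],255],[[0,0,0],[0,0,0],255]]'

```text
clock: 5.28
position: [0.4864, 0.0319, 0.0734]
ee_rot: [-0.0, 0.115, 0.993, 0.0]
contact_force: [0.0, 0.1, 1.1]
width: -0.0002
```

>>> arm_command --steps '[[[0,0,0],[0,0,-2],255],[[0,0,0],[0,0,-1],255],[[0,0,0],[0,0,0],255]]'

```text
clock: 5.65
position: [0.4863, 0.0319, 0.0704]
ee_rot: [-0.0, 0.115, 0.993, 0.0]
contact_force: [0.2, 0.1, -0.3]
width: 0.0003
```

```bash
python3 look.py pics/s5.png
```

```text
{'clock': np.float64(5.7), 'position': array([0.4864, 0.0319, 0.0705]), 'contact_force': array([-0.6083,  0.1041, -0.0142]), 'width': np.float64(-0.0001), 'qpos': array([-7.7500e-02,  2.5310e-01,  1.8772e+00,  1.0000e-04,  1.0114e+00,
       -1.4185e+00])}
[276.84709925 186.78129036]
```

View pics/s5.png

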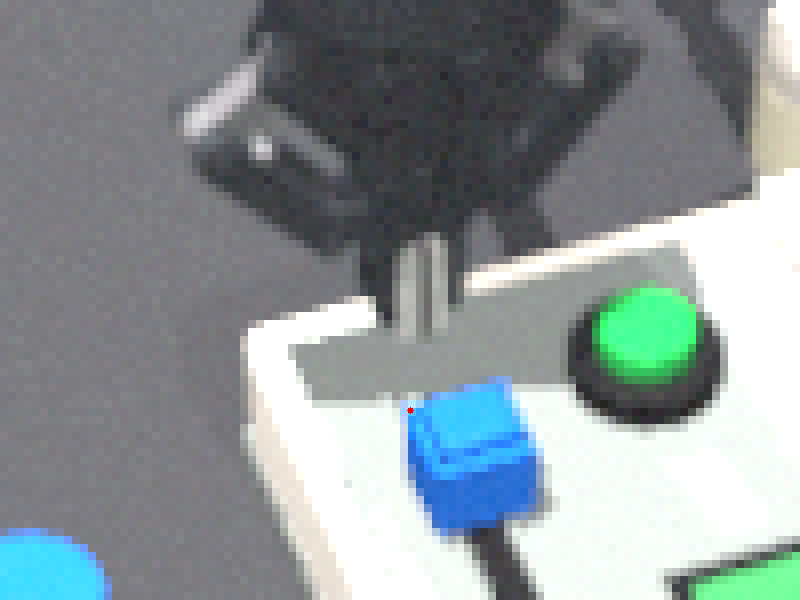

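>>> arm_command --steps '[[[0,0,0],[0,0,-3],255],[[0,0,0],[0,0,-2],255],[[0,0,0],[0,0,-2],255],[[0,0,0],[0,0,0],255]]'

```text
clock: 6.2
position: [0.4863, 0.0319, 0.0633]
ee_rot: [-0.0, 0.115, 0.993, 0.0]
contact_force: [-0.2, -0.5, 0.5]
width: 0.0004
```

>>> arm_command --steps '[[[0,0,0],[0,0,-3],255],[[0,0,0],[0,0,-2],255],[[0,0,0],[0,0,-2],255],[[0,0,0],[0,0,0],255]]'

```text
clock: 6.7
position: [0.4863, 0.0319, 0.0563]
ee_rot: [-0.0, 0.115, 0.993, 0.0]
contact_force: [0.3, -0.2, 0.8]
width: 0.0003
```

```bash
python3 look.py pics/s6.png
```

```text
{'clock': np.float64(6.75), 'position': array([0.4864, 0.0319, 0.0565]), 'contact_force': array([ 0.2694, -0.3653,  0.4549]), 'width': np.float64(0.0002), 'qpos': array([-7.7500e-02,  2.6940e-01,  1.8963e+00,  1.0000e-04,  9.7600e-01,
       -1.4185e+00])}
[276.92124867 190.77741282]
```

View pics/s6.png

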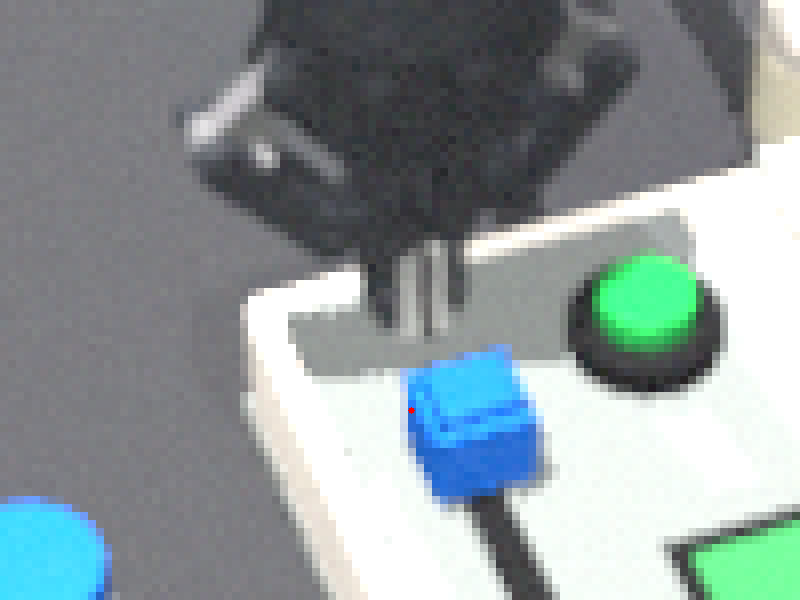

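Tip is about 13 mm above the deck behind the lever, with a roughly +32 mm z offset against telemetry. Starting the push along shaker +x.

>>> arm_command --steps '[[[0,0,0],[3.9,-0.9,0],255],[[0,0,0],[3.9,-0.9,0],255],[[0,0,0],[3.9,-0.9,0],255],[[0,0,0],[3.9,-0.9,0],255],[[0,0,0],[3.9,-0.9,0],255],[[0,0,0],[3.9,-0.9,0],255],[[0,0,0],[0,0,0],255]]'

```text
clock: 7.62
position: [0.5083, 0.0268, 0.0562]
ee_rot: [-0.002, 0.115, 0.993, 0.0]
contact_force: [-3.3, 0.5, 1.7]
width: 0.0001
```

```bash
python3 look.py pics/s7.png
```

```text
{'clock': np.float64(7.675), 'position': array([0.5083, 0.0267, 0.0562]), 'contact_force': array([-4.6449,  0.5175,  1.668 ]), 'width': np.float64(-0.0003), 'qpos': array([-8.4400e-02,  2.9980e-01,  1.8497e+00,  3.0000e-04,  9.9510e-01,
       -1.4256e+00])}
[280.18521377 197.60129203]
```

View pics/s7.png

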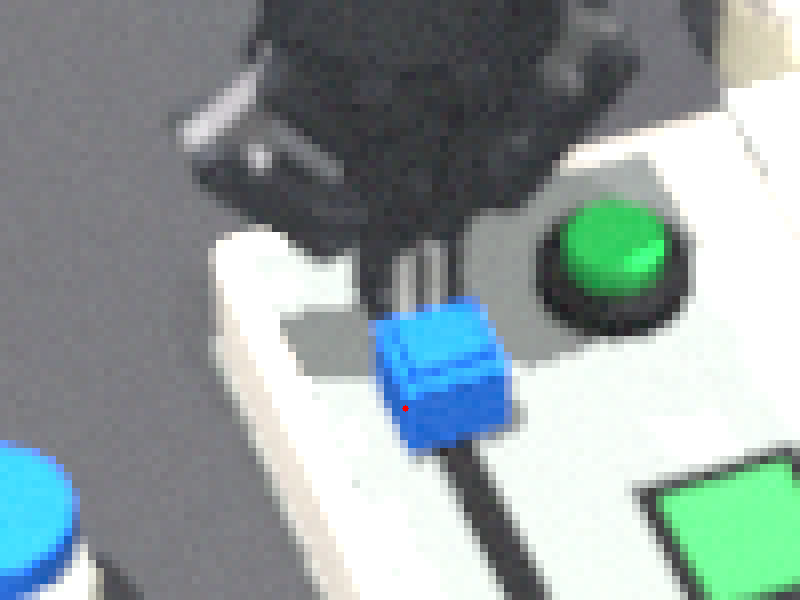

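>>> arm_command --steps '[[[0,0,0],[3.9,-0.9,0],255],[[0,0,0],[3.9,-0.9,0],255],[[0,0,0],[3.9,-0.9,0],255],[[0,0,0],[3.9,-0.9,0],255],[[0,0,0],[3.9,-0.9,0],255],[[0,0,0],[3.9,-0.9,0],255],[[0,0,0],[3.9,-0.9,0],255],[[0,0,0],[3.9,-0.9,0],255],[[0,0,0],[3.9,-0.9,0],255],[[0,0,0],[3.9,-0.9,0],255]]'

```text
clock: 8.93
position: [0.5476, 0.0177, 0.0563]
ee_rot: [-0.001, 0.115, 0.993, 0.0]
contact_force: [-3.0, 0.8, 2.1]
width: -0.0001
```

>>> arm_command --steps '[[[0,0,0],[3.9,-0.9,0],255],[[0,0,0],[3.9,-0.9,0],255],[[0,0,0],[2.9,-0.7,0],255],[[0,0,0],[0,0,0],255]]'

```text
clock: 9.43
position: [0.5606, 0.0148, 0.0567]
ee_rot: [0.001, 0.115, 0.993, 0.0]
contact_force: [0.2, 0.7, -0.2]
width: -0.0001
```

```bash
python3 look.py pics/s8.png
```

```text
{'clock': np.float64(9.475), 'position': array([0.5601, 0.0149, 0.0566]), 'contact_force': array([ 0.3256, -0.8837, -0.1816]), 'width': np.float64(-0.0), 'qpos': array([-9.7700e-02,  3.6470e-01,  1.7427e+00,  1.0000e-04,  1.0334e+00,
       -1.4387e+00])}
[288.36238226 214.17360249]
```

View pics/s8.png

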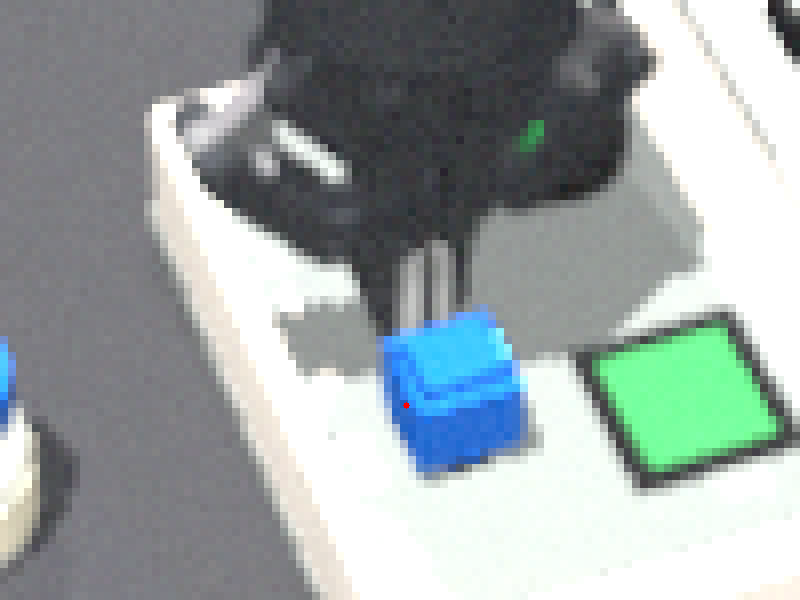

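The lever has snapped ahead and no slot shows in front of the cap. Next, a gentle nudge to the hard stop.

>>> arm_command --steps '[[[0,0,0],[1.9,-0.5,0],255],[[0,0,0],[1.9,-0.4,0],255],[[0,0,0],[0,0,0],255]]'

```text
clock: 9.85
position: [0.5636, 0.014, 0.0566]
ee_rot: [0.0, 0.115, 0.993, 0.0]
contact_force: [-1.9, 0.4, -0.4]
width: 0.0001
```

>>> arm_command --steps '[[[0,0,0],[1.5,-0.4,0],255],[[0,0,0],[0,0,0],255]]'

```text
clock: 10.1
position: [0.5648, 0.0137, 0.0565]
ee_rot: [-0.0, 0.115, 0.993, 0.0]
contact_force: [-0.4, 0.3, 0.4]
width: 0.0003
```

>>> arm_command --steps '[[[0,0,0],[1.5,-0.3,0],255],[[0,0,0],[0,0,0],255]]'

```text
clock: 10.35
position: [0.5648, 0.0137, 0.0564]
ee_rot: [-0.001, 0.115, 0.993, 0.0]
contact_force: [-4.6, 0.9, 3.0]
width: -0.0002
```

>>> arm_command --steps '[[[0,0,0],[1.5,-0.4,0],255],[[0,0,0],[0,0,0],255]]'

```text
clock: 10.6
position: [0.5648, 0.0137, 0.0564]
ee_rot: [-0.003, 0.115, 0.993, 0.0]
contact_force: [-8.1, 0.6, 6.3]
width: 0.0006
```

Hard stop reached: the TCP stalls while the force rises to 8 N. Backing off, lifting, and moving aside to look.

>>> arm_command --steps '[[[0,0,0],[-9.7,2.3,0],255],[[0,0,0],[-9.7,2.3,0],255],[[0,0,0],[0,0,30],255],[[0,0,0],[0,0,40],255],[[0,0,0],[-40,0,0],255],[[0,0,0],[-50,0,0],255],[[0,0,0],[-50,0,0],255],[[0,0,0],[0,0,0],255]]'

```text
clock: 11.6
position: [0.404, 0.018, 0.1262]
ee_rot: [-0.001, 0.115, 0.993, -0.0]
contact_force: [0.4, -0.0, 0.0]
width: 0.0002
```

```bash
python3 - <<'E'
from h import *
P=np.load("P.npy")
print(telemetry.get_state()["position"])
for n in("scene","top"):
    v=imaging.get_image(n); c=proj(n,W(P,[(0,-.08,.08)]))[0].astype(int)
    for q in proj(n,W(P,[(.04,-.12,.113),(-.05,-.055,.093)])): cv2.circle(v,tuple(np.round(q).astype(int)),0,(0,0,255),-1)
    v=v[c[1]-55:c[1]+55,c[0]-70:c[0]+70]; cv2.imwrite(f"pics/{n}9.png",cv2.resize(v,None,fx=5,fy=5,interpolation=2))
E
python3 -c "
import cv2,numpy as np
cv2.imwrite('pics/b9.png',cv2.resize(np.hstack([cv2.imread('pics/scene9.png'),cv2.imread('pics/top9.png')]),(798,314)))"
```

```text
[0.40400724 0.0180416  0.12621065]
```

View pics/b9.png

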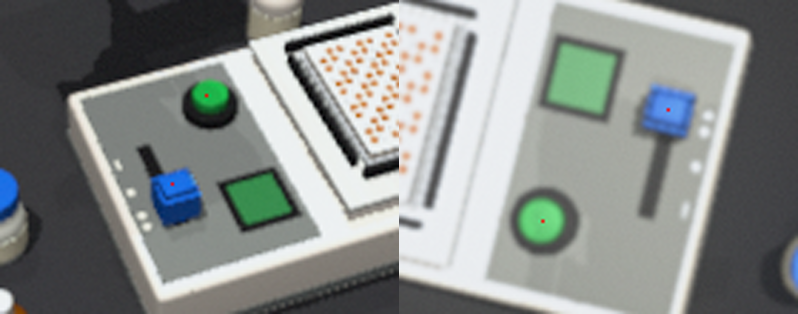

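The lever cap sits beside the two dots and the projected stop position falls on it in both pictures. Now over the button at about (0.516, 0.092).

>>> arm_command --steps '[[[0,0,0],[28,18.5,0],255],[[0,0,0],[28,18.5,0],255],[[0,0,0],[28,18.5,0],255],[[0,0,0],[28,18.5,0],255],[[0,0,0],[0,0,-30],255],[[0,0,0],[0,0,-20],255],[[0,0,0],[0,0,0],255],[[0,0,0],[0,0,0],255]]'

```text
clock: 12.7
position: [0.522, 0.0916, 0.0771]
ee_rot: [0.001, 0.115, 0.993, 0.0]
contact_force: [0.5, -1.1, 0.4]
width: 0.0001
```

```bash
python3 look.py pics/s10.png
```

```text
{'clock': np.float64(12.75), 'position': array([0.522 , 0.0916, 0.0774]), 'contact_force': array([-0.5128,  0.4086,  0.9074]), 'width': np.float64(0.0), 'qpos': array([ 4.2400e-02,  3.0190e-01,  1.7820e+00,  1.0000e-04,  1.0553e+00,
       -1.2986e+00])}
[306.66375859 183.70920681]
```

View pics/s10.png

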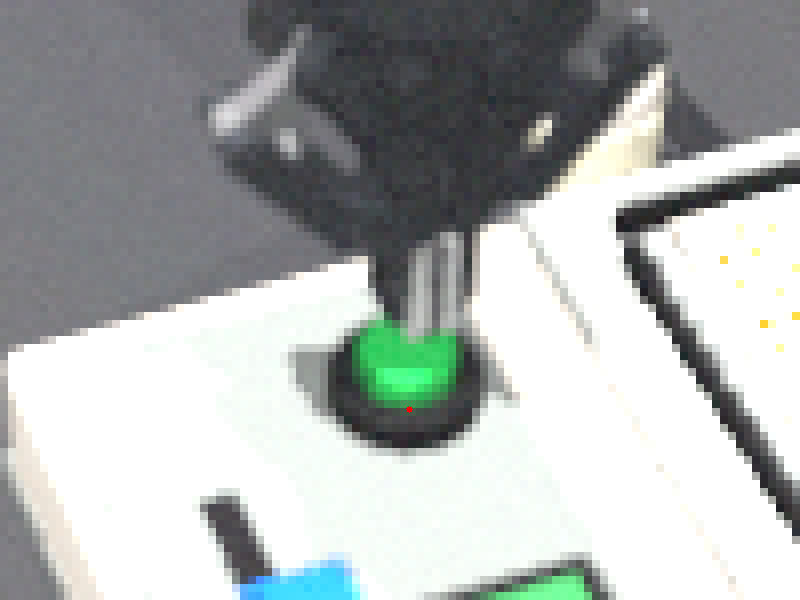

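>>> arm_command --steps '[[[0,0,0],[-7,0,0],255],[[0,0,0],[0,0,-7],255],[[0,0,0],[0,0,-4],255],[[0,0,0],[0,0,0],255]]'

```text
clock: 13.25
position: [0.5131, 0.0915, 0.0651]
ee_rot: [-0.0, 0.115, 0.993, -0.0]
contact_force: [0.1, 0.4, 1.4]
width: -0.0
```

```bash
python3 look.py pics/s11.png
```

```text
{'clock': np.float64(13.3), 'position': array([0.5134, 0.0916, 0.0653]), 'contact_force': array([0.3491, 0.4459, 0.2347]), 'width': np.float64(0.0001), 'qpos': array([ 4.3000e-02,  3.0470e-01,  1.8139e+00,  1.0000e-04,  1.0233e+00,
       -1.2981e+00])}
[304.29727786 184.9591444 ]
```

View pics/s11.png

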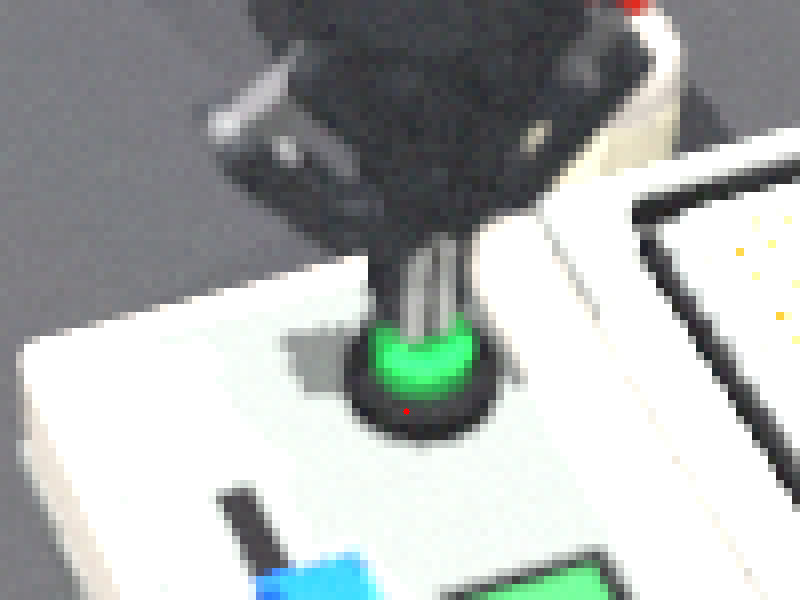

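Centred over the button, just above it. Pressing slowly.

>>> arm_command --steps '[[[0,0,0],[2,0,-3],255],[[0,0,0],[0,0,-2],255],[[0,0,0],[0,0,-2],255],[[0,0,0],[0,0,0],255]]'

```text
clock: 13.8
position: [0.5158, 0.0916, 0.0587]
ee_rot: [0.0, 0.115, 0.993, 0.0]
contact_force: [-0.5, 0.2, 2.6]
width: -0.0002
```

>>> arm_command --steps '[[[0,0,0],[0,0,-2],255],[[0,0,0],[0,0,0],255]]'

```text
clock: 14.05
position: [0.5158, 0.0916, 0.0567]
ee_rot: [0.0, 0.115, 0.993, 0.0]
contact_force: [-0.7, -0.1, 2.6]
width: 0.0002
```

>>> arm_command --steps '[[[0,0,0],[0,0,-2],255],[[0,0,0],[0,0,-1],255],[[0,0,0],[0,0,0],255]]'

```text
clock: 14.42
position: [0.5158, 0.0916, 0.0542]
ee_rot: [0.0, 0.115, 0.993, 0.0]
contact_force: [-1.1, 0.2, 7.2]
width: 0.0002
```

>>> arm_command --steps '[[[0,0,0],[0,0,-1],255],[[0,0,0],[0,0,-1],255],[[0,0,0],[0,0,0],255]]'

```text
clock: 14.8
position: [0.5159, 0.0916, 0.054]
ee_rot: [0.001, 0.115, 0.993, 0.0]
contact_force: [-3.8, -0.7, 19.1]
width: -0.0
```

```bash
python3 look.py pics/s12.png
```

```text
{'clock': np.float64(14.85), 'position': array([0.5159, 0.0916, 0.054 ]), 'contact_force': array([-3.8357, -0.4588, 18.795 ]), 'width': np.float64(-0.0001), 'qpos': array([ 4.2900e-02,  3.1940e-01,  1.8253e+00, -1.0000e-04,  9.9500e-01,
       -1.2982e+00])}
[304.7285461  188.84274804]
```

>>> arm_command --steps '[[[0,0,0],[0,0,10],255],[[0,0,0],[0,0,20],255],[[0,0,0],[0,0,40],255],[[0,0,0],[-40,-20,30],255],[[0,0,0],[-50,-20,0],255],[[0,0,0],[-50,-20,0],255],[[0,0,0],[0,0,0],255],[[0,0,0],[0,0,0],255]]'

```text
clock: 15.85
position: [0.3759, 0.0316, 0.1515]
ee_rot: [0.0, 0.115, 0.993, 0.0]
contact_force: [0.3, 0.1, 1.1]
width: 0.0001
```

```bash
python3 - <<'E'
from h import *
P=np.load("P.npy")
print(telemetry.get_state()["position"])
o=[]
for n in("scene","top"):
    v=imaging.get_image(n); o.append(v)
cv2.imwrite("pics/e13.png",cv2.resize(np.hstack([o[0][100:300,180:440],o[1][100:300,100:360]]),None,fx=1.53,fy=1.53))
E
```

```text
[0.37586125 0.03161586 0.1515415 ]
```

View pics/s12.png

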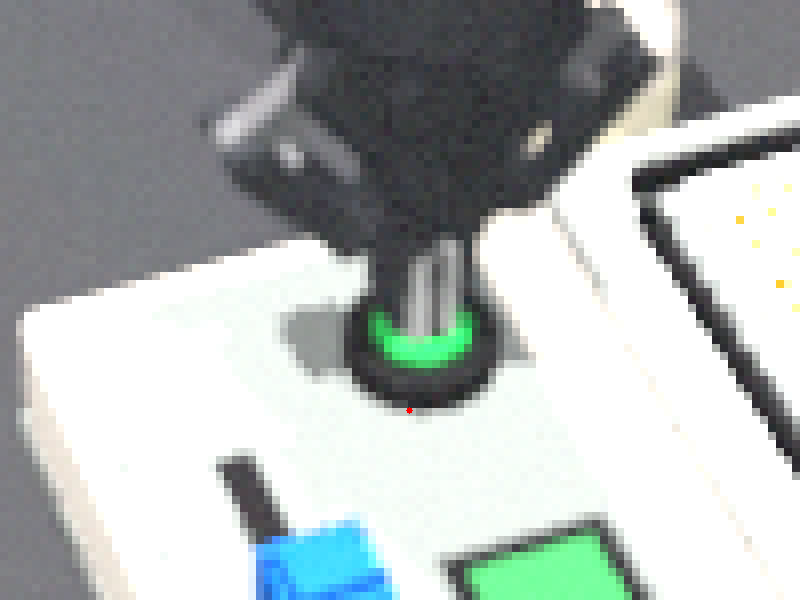

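View pics/e13.png

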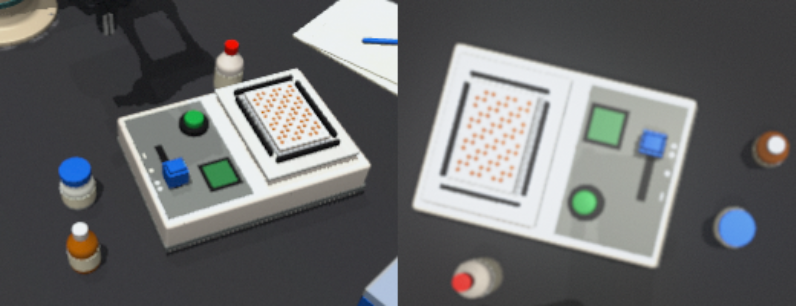

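While pressed, the button sat flush with its collar. Now it is back up at (193,118), the lever is at the two dots at (175,172), the bottles and plate are unmoved, and the arm is clear.

```bash
python3 -c "
from rig import manip; print(manip.sign_off())"
```

```text
the job is handed in; nothing more can be done
None
```

The shaker is set to fast and started, and the job is handed in; `sign_off` reported no verdict. With the fingers shut, I pushed the lever past the one-dot click to its two-dot stop. I then pressed the green button fully down and released it.

- **Lever:** the tool stalled at the stop with the push at 8 N. After I withdrew, both pictures showed the lever cap beside the two dots, where the stop should be.
- **Button:** the tool stalled at about 19 N with the button flush with its collar. It came back up after release.
- **Surroundings:** the well plate and all three bottles look unmoved in the last pictures, and the arm was clear of everything. It took about 16 s of the 40 s limit.

**Disagreement:** the fingertips showed about 32 mm higher in the scene picture than the reported tool position. I went down in small steps while watching the force. The button bottomed out at a reported height of 0.054 m, where about 0.087 m was expected, which confirms the offset. I used the offset heights for the push and the press.

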